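# Snug down the wing screw of a drying clamp

## Task

The drying clamp on the model-painting bench is still loose: screw its orange wing screw down, clockwise seen from above, until the aluminium strap sits tight on the white foot of the painted frame and the screw will turn no further. Do it gently with a fingertip only, pushing the wings round in repeated strokes without pinching or gripping them. The frame is freshly painted, so do not touch it, leave the jars, the bottle and the clothespin where they stand, and finish with the hand clear.

Things in the scene. Friction and masses are not known exactly. Their poses are not given: they have to be found in the camera images.
- wing_screw (a joint): turn of the screw in rad about its upright axis, growing as it turns clockwise seen from above and tightens. Starts between 0 and 3.0; at 9.0, a hard stop, the strap is tight on the foot. A turn (6.28) lowers strap and screw together by 4 mm. Light friction, about 0.04 N m (1 to 2 N at a wing); it stays where it is left; at the stop it resists firmly.
- wing_hub (a point): centre of the hub's top on the orange wing screw, on its axis, 62 mm above the table when tight, up to 5.7 mm more when loose. z up, x along one of the two opposite wings; turns with it. Wings reach 38 mm from the axis, 6 mm thick, from 16 mm below to 10 mm above this point near their round ends (13 mm below to 5 mm above further in). Hub radius 13 mm at its foot, 9 mm above; strap top 28 mm below.
- clamp_base: blue base plate, 140 x 120 x 22 mm, fixed; origin on the screw's axis at table level, z up, x from the screw to the painted frame (within 0.45 rad of straight ahead of the robot). Plate: x -65 to 75, y -60 to 60 mm. Aluminium strap on it: x -36 to 42, y -15 to 15 mm, top at most 40 mm above the table. Two thin guide pins at x -30, y -10 and 10 mm, top 42 mm above the table.
- painted_frame: upright white plastic frame with black and red parts, freshly painted, fixed to the base, same origin and axes as it. It stands across the far side of the screw at x 47 to 61, y -55 to 55 mm, up to 95 mm above the table; its white foot, 4 mm thick, lies under the strap at x 11 to 55, y -18 to 18 mm. Must not be touched.
- grey_jar: grey paint jar with steel cap, loose, 42 mm across, 58 mm tall; origin under its centre, z up. Leave alone.
- red_jar: red paint jar with black cap, loose, 42 mm across, 58 mm tall; origin under its centre, z up. Leave alone.
- primer_bottle: white primer bottle, loose, 48 mm across, 85 mm tall; origin under its centre, z up. Leave alone.
- clothespin: wooden clothespin lying on the bench, loose, 74 x 14 x 10 mm; origin under its centre, x along it. Leave alone.
Things that resemble listed ones, but are neither listed nor needed, are in the scene too. What is meant by the clamp_base is not brown, pink or yellow, and is the smaller of those in its own colour.

How it is judged:
By the outcome, as a careful person would: the job done as asked, in the order asked, and still so for the second after the job is handed in, with the robot touching nothing.
It also fails if it takes over 58 s, if anything falls off the work surface, if the arm or the gripper's body presses on something with over 40 N, if the wrist force passes 120 N, or if a joint passes its speed limit or range.

## Robot

A 6-joint arm with a two-finger parallel gripper is mounted at the origin on the work surface. World frame = base frame: x ahead of the robot, y to its left, z up, the work surface at z = 0. Lengths are in m, angles in degrees, forces in N, time in s.
With the tool pointing down it reaches from about 0.3 to 0.75 m from the base axis. Payload 8.5 kg.
Tool frame: the origin (TCP) lies on the centre line of the jaws, within the pads' length; the fingertips stand 22 mm ahead of it and the grasp point (between the pads) lies 3 mm ahead of it (env.tip_reach is the distance from the TCP to the fingertips, in m); y points along the fingers, z is the direction in which the jaws open and shut, and the axes are right-handed (so a half turn about y gives the same grasp; the last joint's range is limited). The gripper opens to 85 mm and grips with 20 to 120 N. Pads are 22 mm wide; open, the fingers measure 114 mm over their backs; the gripper's body (76 mm by 85 mm) begins 54 mm behind the grasp point. The pads swing forward as they close: fully open they stand 13 mm farther back than shut.
Start: joints at [58.539, 21.807, 74.336, -0, 83.858, -12.336], TCP at [0.18, 0.52, 0.253] pointing down, gripper open.
Joint ranges: [-178.18, 178.18], [-50.72, 133.34], [12.68, 142.11], [-81.47, 261.47], [9.98, 163.14], [-165.26, 165.26]. Speed limits (degrees/s): [136.94, 136.94, 180, 180, 180, 180].

## Interface

Orientations are given as a 3x3 rotation matrix whose columns are the frame's x, y, z axes.
In Python, from rig import env, get_image gives the robot as it stands. The module is installed in compiled form; this text tells all that it offers.
- The arm moves only by the tool carry_out, never from a script. Its argument "targets" is a list that holds one entry, the list of rows, each a list of 7 numbers: the closure, from 0 (fully open) to 1 (shut), then the shift along the world's x, y, z in mm, then the turn, a rotation vector about the world's x, y, z in degrees. In form: [[[claw, dx, dy, dz, ax, ay, az], ...]]. A call has 1 to 20 rows; each row is the pose to reach, as a shift and turn from the pose commanded when the call began; what a row does not reach only later rows make up. A row lasts 1/12 s, in which the tool goes at most 41.7 mm and 7.16 degrees, less where a joint would pass 70% of its speed; a pose out of reach is approached as far as the arm can. A call with a gripper value outside its range is refused whole. The fingers move at their own pace and stop on an object; "squeeze" is the grip in N (left out, the last holds). Time passes only in rows, so rows that repeat a pose let the fingers close. It gives the time, the measured TCP pose, the force and the opening at its end, in the units of the state.
- env.observe(): the state, without advancing time (a new reading comes with each control period).
- get_image(name): name is "scene" or "top"; returns a dict with "img" (384x512x3 uint8, red, green, blue), "fx", "fy", "cx", "cy" (pixels), "rvec" (rotation vector, rad) and "tvec" (3), from world to camera coordinates, as OpenCV has them. Camera axes: x right, y down, z forward; pixel columns grow to the right and rows downward; lengths in m; the calibration is good to about 2 mm. A picture is of the moment at which its call begins. There is no depth.
- env.close_job(): hands the job in, once; it reports no verdict.
The state is a dict: "time_s": time; "q": joint angles; "qvel": joint speeds; "joint_efforts": joint torques, N m; "position": TCP position; "tool_rot": TCP orientation; "ft_force": force on the tool from outside, world axes, zero at the start; "wrist_torque": the same for the moment, N m; "grip_width": finger opening in m.
Only numpy, scipy, OpenCV 4.12 (cv2) and the standard library are available. Lean on these libraries where they do the work, as an engineer would, in place of code of your own. Each camera call takes 0.05 s, during which the arm holds its last target.

## Working session

There is one attempt and no reset: what is moved stays moved. The work goes in short steps, Python scripts to look and compute and a tool call to move; the robot and the scene stay as the last step left them, time stands still between calls to the robot, and variables do not carry over. Pictures are saved under pics/ and viewed, and the job is handed in when it is done.

Besides the shell and the picture viewer there is one more tool, called after ">>>" as name(argument=value, ...) on one line, values as JSON. carry_out: Moves the arm, as the interface text tells. Its arguments: {"type":"object","properties":{"targets":{"type":"array"},"squeeze":{"type":"number"}},"required":["targets"]}

```bash
mkdir -p pics
cat > h.py <<'E'
import numpy as np, cv2
from rig import env, get_image
def snap(n,tag):
    d=get_image(n); cv2.imwrite(f'pics/{tag}.png',d['img'][:,:,::-1]); np.savez(f'{tag}.npz',**d); return d
def cam(d):
    K=np.array([[d['fx'],0,d['cx']],[0,d['fy'],d['cy']],[0,0,1.]]);R=cv2.Rodrigues(np.array(d['rvec'],float))[0];return K,R,np.array(d['tvec'],float).ravel()
def ray(d,u,v,z):
    K,R,t=cam(d);c=-R.T@t;r=R.T@np.linalg.inv(K)@[u,v,1];return c+r*(z-c[2])/r[2]
def proj(d,P):
    K,R,t=cam(d);return cv2.projectPoints(np.array(P,float).reshape(-1,1,3),np.array(d['rvec'],float),t,K,None)[0].reshape(-1,2)
E
python3 - <<'E'
from h import *
for n in('scene','top'):
    d=snap(n,n+'0'); K,R,t=cam(d); print(n,-R.T@t,K[0,0])
s=env.observe();print(s['time_s'],s['position'],s['tool_rot'],s['ft_force'],s['grip_width'],env.tip_reach)
E
```

```text
scene [ 0.86161992 -0.52046716  0.79787653] 349.24944142275405
top [ 0.33921036 -0.00857973  1.28494104] 390.0239513612606
0.1 [0.18008209 0.51945367 0.25278831] [[ 9.44802228e-01 -6.71191003e-04  3.27640502e-01]
 [-3.27641068e-01 -1.07367801e-03  9.44801660e-01]
 [-2.82361970e-04 -9.99999198e-01 -1.23432312e-03]] [-0.59449029 -0.39691753 -0.26145518] 0.0852973296442275 0.022
```

View pics/scene0.png

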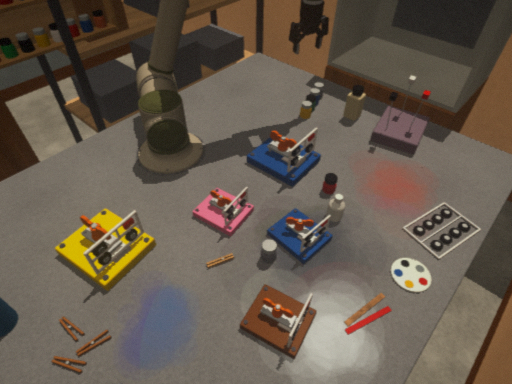

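View pics/top0.png

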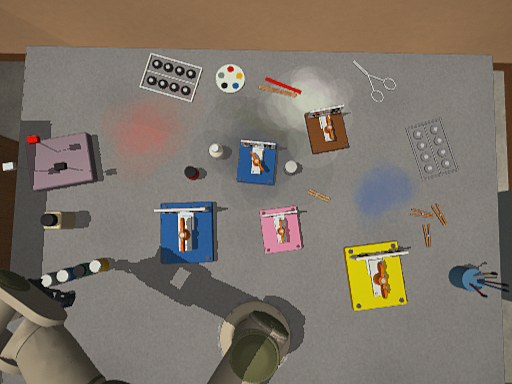

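The target is the smaller blue clamp, at about (257,162) in the top view and (300,233) in the scene view. I'll zoom in on it.

Run:
```python
import cv2
a=cv2.imread('pics/top0.png')[125:200,200:320];b=cv2.imread('pics/scene0.png')[180:270,250:360]
cv2.imwrite('pics/z_top.png',cv2.resize(a,None,fx=6.5,fy=6.5,interpolation=cv2.INTER_CUBIC))
cv2.imwrite('pics/z_sc.png',cv2.resize(b,None,fx=6.5,fy=6.5,interpolation=cv2.INTER_CUBIC))
```

```text
(no output)
```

View pics/z_top.png

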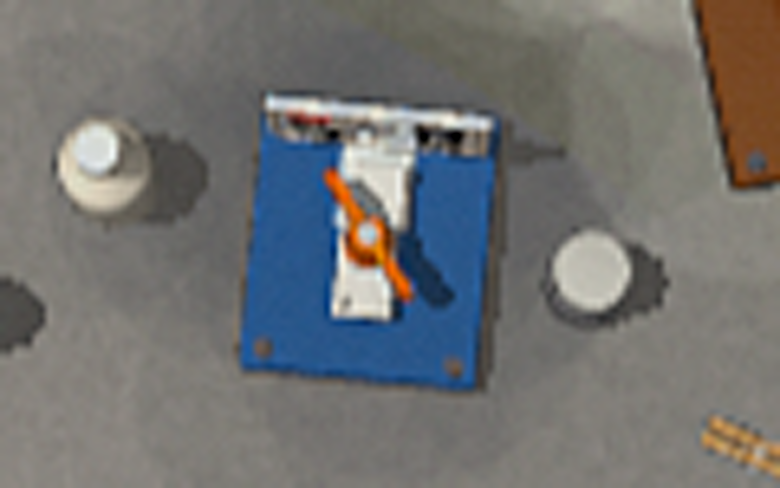

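View pics/z_sc.png

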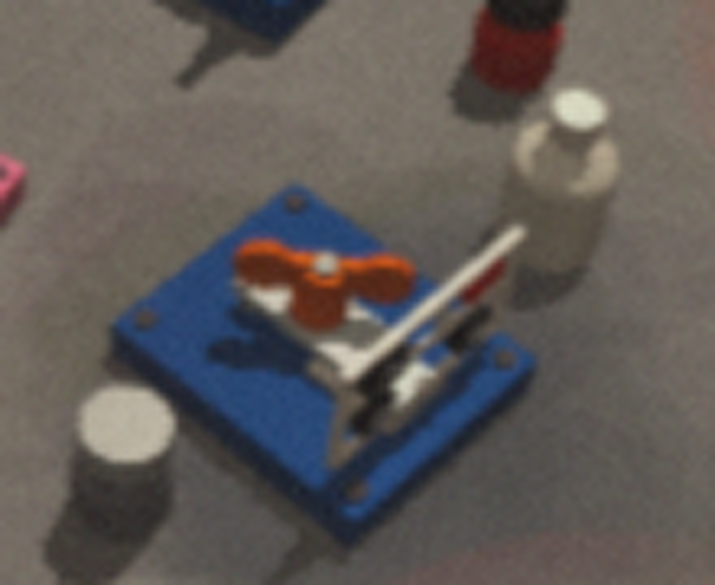

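```bash
cat > fit.py <<'E'
from h import *
from scipy.optimize import least_squares
class D(dict):pass
T=dict(np.load('top0.npz'));S=dict(np.load('scene0.npz'))
def zt(u,v):return np.array([200+u/6.5-.5,125+v/6.5-.5])
def zs(u,v):return np.array([250+u/6.5-.5,180+v/6.5-.5])
pt=[((-65,60,22),zt(240,370)),((-65,-60,22),zt(474,388))]
ps=[((-65,60,22),zs(293,183)),((-65,-60,22),zs(112,328)),((75,60,22),zs(537,362)),((75,-60,22),zs(345,525))]
ht,hs=zt(368,232),zs(325,264)
def W(p,a): 
    p=np.array(p)/1000;c,s=np.cos(a[2]),np.sin(a[2]);return [a[0]+c*p[0]-s*p[1],a[1]+s*p[0]+c*p[1],p[2]]
def f(a):
    r=[]
    for P,m in pt:r+=list(proj(T,W(P,a))[0]-m)
    for P,m in ps:r+=list(proj(S,W(P,a))[0]-m)
    r+=list(proj(T,[a[0],a[1],a[3]])[0]-ht);r+=list(proj(S,[a[0],a[1],a[3]])[0]-hs)
    return r
o=least_squares(f,[.55,0,0,.066],x_scale=[.01,.01,.1,.01],loss='soft_l1');a=o.x
print(a,np.degrees(a[2]));print(np.round(np.array(f(a)).reshape(-1,2),2))
for u,v in((333,172),(404,298)):
    w=ray(T,*zt(u,v),.070);print(w,w[:2]-a[:2],np.degrees(np.arctan2(*(w[:2]-a[:2])[::-1])))
print(ray(T,*zt(368,232),a[3]))
for n,(u,v,z) in dict(bottle=(98,148,.085),grey=(592,270,.058)).items():print(n,ray(T,*zt(u,v),z))
print('red',ray(T,192,172,.058))
E
python3 fit.py
```

```text
[ 0.55685645  0.00299877 -0.08786038  0.07067759] -5.034028711824354
[[ 0.27 -0.23]
 [ 0.88  0.83]
 [ 0.64 -0.49]
 [-0.59 -0.87]
 [ 0.71  0.01]
 [ 1.23  0.26]
 [ 0.88  0.68]
 [ 0.12 -0.12]]
[0.58830976 0.02333801 0.07      ] [0.03145331 0.02033924] 32.88867646720529
[ 0.52706245 -0.01216518  0.07      ] [-0.029794   -0.01516395] -153.02572939669284
[0.55896594 0.00580824 0.07067759]
bottle [0.59494403 0.13594814 0.085     ]
grey [ 0.5443344  -0.10399569  0.058     ]
red [0.51983845 0.20856643 0.058     ]
```

>>> carry_out(targets=[[[1,30,-44,0,0,0,1],[1,62,-92,0,0,0,2],[1,94,-138,0,0,0,4],[1,125,-183,0,0,0,5],[1,156,-229,0,0,0,6],[1,187,-275,0,0,0,7],[1,218,-320,0,0,0,8],[1,250,-366,0,0,0,9],[1,281,-412,0,0,0,10],[1,312,-458,0,0,0,11],[1,335,-490,-10,0,0,12],[1,355,-520,-25,0,0,13],[1,368,-540,-45,0,0,14],[1,375,-550,-65,0,0,14],[1,375,-550,-83,0,0,14],[1,375,-550,-83,0,0,14],[1,375,-550,-83,0,0,14],[1,375,-550,-83,0,0,14]]])

```text
time_s: 1.6
position: [0.5556, -0.0327, 0.1676]
tool_rot: [[0.996, -0.004, 0.093], [-0.093, 0.001, 0.996], [-0.004, -1.0, 0.0]]
ft_force: [-0.8, 0.4, -0.2]
grip_width: -0.0002
```

Run:
```python
from h import *
s=env.observe();print(s['time_s'],s['position'],s['tool_rot'],s['ft_force'],s['grip_width'])
p=np.array(s['position']);R=np.array(s['tool_rot'])
for n in('scene','top'):
    d=snap(n,n+'1')
    tip=p+.022*R[:,1]
    c=proj(d,[tip,p,tip+.0145*R[:,2]+.011*R[:,0],tip-.0145*R[:,2]+.011*R[:,0],tip+.0145*R[:,2]-.011*R[:,0],tip-.0145*R[:,2]-.011*R[:,0]]);print(n,c.round(1).tolist())
    im=d['img'][:,:,::-1];u,v=c[0].astype(int)
    im=im[v-45:v+45,u-60:u+60].copy();im=cv2.resize(im,None,fx=6.5,fy=6.5,interpolation=cv2.INTER_CUBIC)
    for q in c:
        cv2.circle(im,tuple(((q-[u-60,v-45]+.5)*6.5).astype(int)),3,(0,255,0),-1)
    cv2.imwrite(f'pics/z_{n}1.png',im)
```

```text
1.6 [ 0.55555364 -0.03271821  0.16756155] [[ 9.95692106e-01 -4.23493554e-03  9.26244805e-02]
 [-9.26215167e-02  8.91122962e-04  9.95700990e-01]
 [-4.29926931e-03 -9.99990636e-01  4.95037946e-04]] [-0.82633246  0.36668736 -0.23381504] -0.0001658975983442537
scene [[293.4, 208.8], [294.2, 202.9], [300.7, 208.3], [292.7, 214.4], [294.2, 203.4], [286.1, 209.4]]
top [[268.9, 157.1], [269.1, 155.6], [264.4, 152.9], [274.1, 153.9], [263.6, 160.2], [273.4, 161.2]]
```

View pics/z_scene1.png

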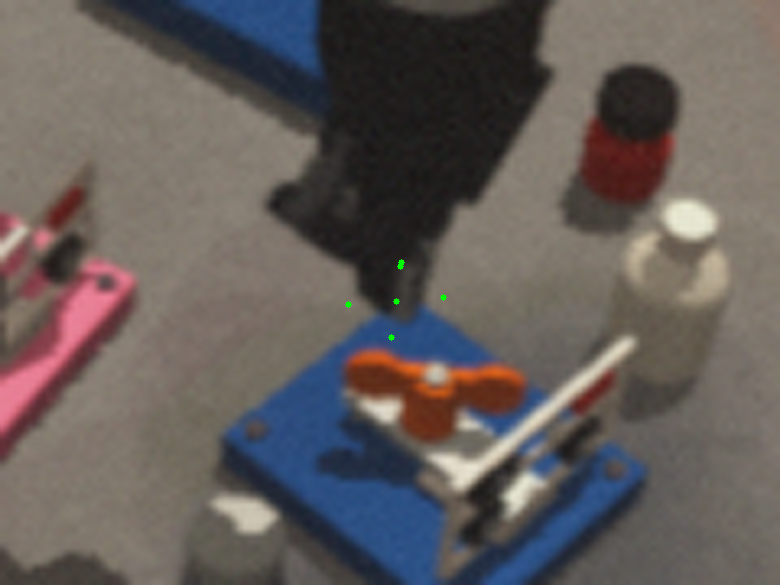

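View pics/z_top1.png

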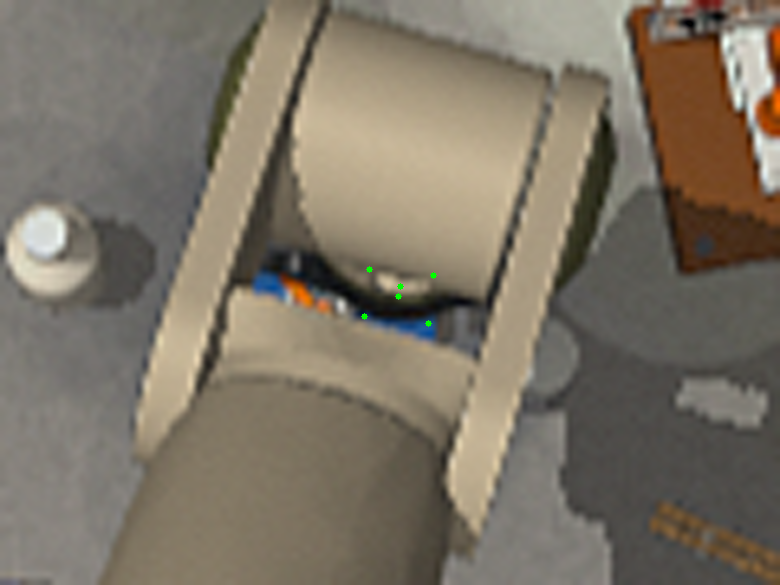

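The closed fingertips hang right of the screw, clear of everything (scene zoom, about (395,310)). Next I lower to wing height.

>>> carry_out(targets=[[[1,0,0,-30,0,0,0],[1,0,0,-55,0,0,0],[1,0,0,-75,0,0,0],[1,0,0,-86,0,0,0],[1,0,0,-92,0,0,0],[1,0,0,-92,0,0,0],[1,0,0,-92,0,0,0]]])

```text
time_s: 2.28
position: [0.5554, -0.0296, 0.0795]
tool_rot: [[0.996, 0.002, 0.088], [-0.088, -0.0, 0.996], [0.002, -1.0, -0.0]]
ft_force: [0.0, -0.1, 0.4]
grip_width: 0.0002
```

Run:
```python
from h import *
d=snap('scene','scene2');im=d['img'][:,:,::-1][180:270,250:360]
cv2.imwrite('pics/z_sc2.png',cv2.resize(im,None,fx=6.5,fy=6.5,interpolation=cv2.INTER_CUBIC))
s=env.observe();print(s['time_s'],s['position'],s['ft_force'])
for w in range(-95,-311,-6):
    a=np.radians(w);print(w,int(round(3+35*np.cos(a))),int(round(34.5+35*np.sin(a))),end=' | ')
```

```text
2.3333 [ 0.55560308 -0.02984415  0.07974609] [-0.38547827  0.49365664  0.15379333]
-95 0 0 | -101 -4 0 | -107 -7 1 | -113 -11 2 | -119 -14 4 | -125 -17 6 | -131 -20 8 | -137 -23 11 | -143 -25 13 | -149 -27 16 | -155 -29 20 | -161 -30 23 | -167 -31 27 | -173 -32 30 | -179 -32 34 | -185 -32 38 | -191 -31 41 | -197 -30 45 | -203 -29 48 | -209 -28 51 | -215 -26 55 | -221 -23 57 | -227 -21 60 | -233 -18 62 | -239 -15 65 | -245 -12 66 | -251 -8 68 | -257 -5 69 | -263 -1 69 | -269 2 69 | -275 6 69 | -281 10 69 | -287 13 68 | -293 17 67 | -299 20 65 | -305 23 63 |
```

View pics/z_sc2.png

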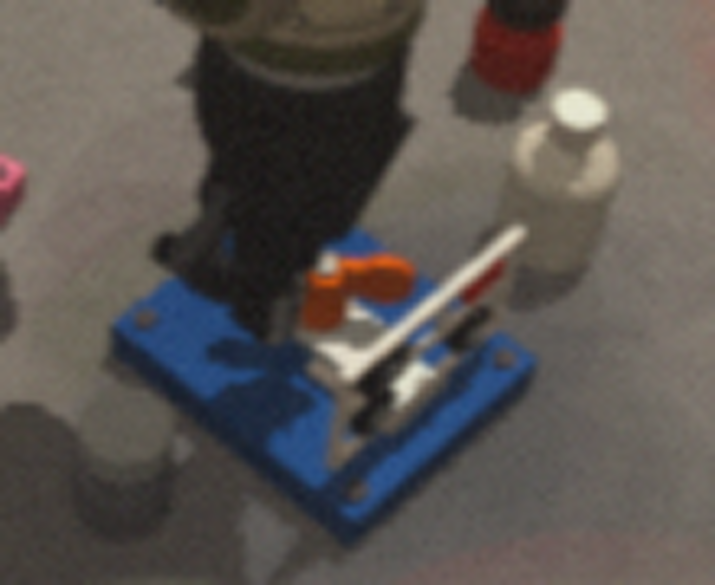

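The tip stands right of the screw, at about (260,320) in the zoom. The wing to be pushed is behind it, and the frame is well clear. First stroke:

>>> carry_out(targets=[[[1,-4,0,0,0,0,0],[1,-7,1,0,0,0,0],[1,-11,2,0,0,0,0],[1,-14,4,0,0,0,0],[1,-17,6,0,0,0,0],[1,-20,8,0,0,0,0],[1,-23,11,0,0,0,0],[1,-25,13,0,0,0,0],[1,-27,16,0,0,0,0],[1,-29,20,0,0,0,0],[1,-30,23,0,0,0,0],[1,-31,27,0,0,0,0],[1,-32,30,0,0,0,0],[1,-32,34,0,0,0,0]]])

```text
time_s: 3.5
position: [0.5229, 0.0039, 0.0782]
tool_rot: [[0.996, -0.001, 0.089], [-0.089, -0.0, 0.996], [-0.001, -1.0, -0.0]]
ft_force: [0.6, -3.0, -0.5]
grip_width: 0.0001
```

Run:
```python
from h import *
d=snap('scene','scene3');im=d['img'][:,:,::-1][180:270,250:360]
cv2.imwrite('pics/z_sc3.png',cv2.resize(im,None,fx=6.5,fy=6.5,interpolation=cv2.INTER_CUBIC))
```

```text
(no output)
```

View pics/z_sc3.png

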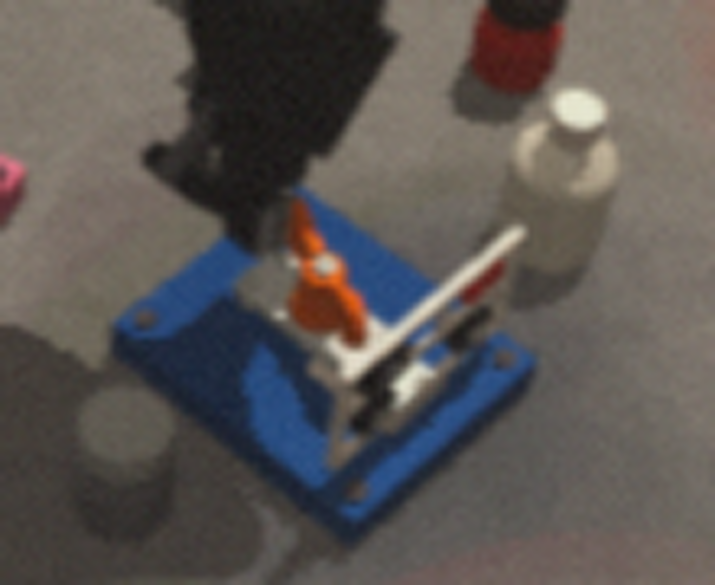

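The wings turned clockwise: the pushed one now points up at (300,205), with about 3 N at the tip. I continue the stroke.

>>> carry_out(targets=[[[1,0,4,0,0,0,0],[1,1,7,0,0,0,0],[1,2,11,0,0,0,0],[1,3,14,0,0,0,0],[1,4,17,0,0,0,0],[1,6,21,0,0,0,0],[1,9,23,0,0,0,0],[1,11,26,0,0,0,0],[1,14,28,0,0,0,0],[1,17,31,0,0,0,0],[1,20,32,0,0,0,0],[1,24,34,0,0,0,0],[1,27,35,0,0,0,0],[1,31,35,0,0,0,0],[1,34,35,0,0,0,0],[1,38,35,0,0,0,0],[1,42,35,0,0,0,0],[1,45,34,0,0,0,0]]])

```text
time_s: 5.05
position: [0.5685, 0.0378, 0.0783]
tool_rot: [[0.996, -0.0, 0.089], [-0.089, 0.0, 0.996], [-0.0, -1.0, 0.0]]
ft_force: [-1.7, 0.5, -0.2]
grip_width: -0.0
```

Run:
```python
from h import *
d=snap('scene','scene4');im=d['img'][:,:,::-1][180:270,250:360]
cv2.imwrite('pics/z_sc4.png',cv2.resize(im,None,fx=6.5,fy=6.5,interpolation=cv2.INTER_CUBIC))
```

```text
(no output)
```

View pics/z_sc4.png

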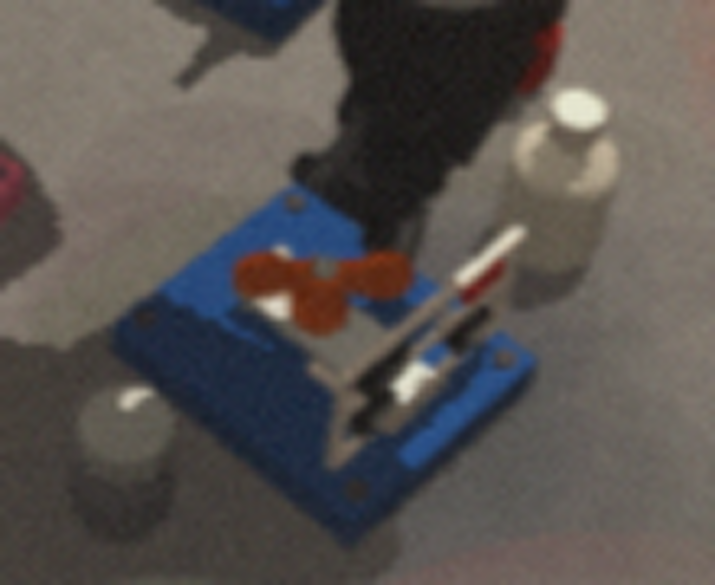

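Almost exactly half a turn is done and the wings look as they did at the start. I lift, return to the right-hand side and lower again.

>>> carry_out(targets=[[[1,-3,1,0,0,0,0],[1,-3,1,20,0,0,0],[1,-3,1,42,0,0,0],[1,-5,-10,50,0,0,0],[1,-8,-30,50,0,0,0],[1,-11,-50,50,0,0,0],[1,-13,-65,50,0,0,0],[1,-13,-68,50,0,0,0],[1,-13,-68,48,0,0,0],[1,-13,-68,25,0,0,0],[1,-13,-68,8,0,0,0],[1,-13,-68,0,0,0,0],[1,-13,-68,0,0,0,0]]])

```text
time_s: 6.18
position: [0.5544, -0.0296, 0.0766]
tool_rot: [[0.996, -0.003, 0.089], [-0.089, 0.001, 0.996], [-0.003, -1.0, 0.001]]
ft_force: [-0.3, 0.4, -0.5]
grip_width: 0.0002
```

>>> carry_out(targets=[[[1,-4,0,0,0,0,0],[1,-7,1,0,0,0,0],[1,-11,2,0,0,0,0],[1,-14,4,0,0,0,0],[1,-17,6,0,0,0,0],[1,-20,8,0,0,0,0],[1,-23,11,0,0,0,0],[1,-25,13,0,0,0,0],[1,-27,16,0,0,0,0],[1,-29,20,0,0,0,0],[1,-30,23,0,0,0,0],[1,-31,27,0,0,0,0],[1,-32,30,0,0,0,0],[1,-32,34,0,0,0,0]]])

```text
time_s: 7.35
position: [0.5229, 0.0039, 0.0783]
tool_rot: [[0.996, -0.001, 0.089], [-0.089, -0.0, 0.996], [-0.0, -1.0, -0.0]]
ft_force: [-0.0, -1.9, 0.0]
grip_width: 0.0002
```

>>> carry_out(targets=[[[1,0,4,0,0,0,0],[1,1,7,0,0,0,0],[1,2,11,0,0,0,0],[1,3,14,0,0,0,0],[1,4,17,0,0,0,0],[1,6,21,0,0,0,0],[1,9,23,0,0,0,0],[1,11,26,0,0,0,0],[1,14,28,0,0,0,0]]])

```text
time_s: 8.1
position: [0.5372, 0.032, 0.0782]
tool_rot: [[0.996, -0.001, 0.089], [-0.089, 0.0, 0.996], [-0.001, -1.0, 0.0]]
ft_force: [-0.3, -0.7, -0.5]
grip_width: -0.0003
```

>>> carry_out(targets=[[[1,3,3,0,0,0,0],[1,6,4,0,0,0,0],[1,10,6,0,0,0,0],[1,13,7,0,0,0,0],[1,17,7,0,0,0,0]]])

```text
time_s: 8.52
position: [0.5542, 0.0389, 0.0782]
tool_rot: [[0.996, -0.001, 0.089], [-0.089, 0.0, 0.996], [-0.001, -1.0, 0.0]]
ft_force: [-1.5, -0.4, 0.0]
grip_width: 0.0004
```

>>> carry_out(targets=[[[1,3,0,0,0,0,0],[1,6,0,0,0,0,0]]])

```text
time_s: 8.68
position: [0.5605, 0.0387, 0.0783]
tool_rot: [[0.996, -0.0, 0.089], [-0.089, 0.0, 0.996], [-0.0, -1.0, 0.0]]
ft_force: [-2.7, -0.7, -0.3]
grip_width: 0.0002
```

>>> carry_out(targets=[[[1,3,0,0,0,0,0],[1,6,-1,0,0,0,0]]])

```text
time_s: 8.85
position: [0.5663, 0.0378, 0.0783]
tool_rot: [[0.996, -0.0, 0.089], [-0.089, 0.0, 0.996], [-0.001, -1.0, 0.0]]
ft_force: [-2.1, 0.3, 0.6]
grip_width: 0.0001
```

>>> carry_out(targets=[[[1,3,-1,0,0,0,0],[1,6,-1,0,0,0,0]]])

```text
time_s: 9.02
position: [0.5725, 0.0365, 0.0783]
tool_rot: [[0.996, 0.0, 0.09], [-0.09, 0.0, 0.996], [0.0, -1.0, 0.0]]
ft_force: [-1.8, 0.5, 0.1]
grip_width: 0.0
```

Not at the stop yet (about a full turn done). Third stroke, now in small force-checked steps.

>>> carry_out(targets=[[[1,-3,1,0,0,0,0],[1,-3,1,20,0,0,0],[1,-3,1,42,0,0,0],[1,-5,-10,50,0,0,0],[1,-9,-30,50,0,0,0],[1,-13,-50,50,0,0,0],[1,-16,-64,50,0,0,0],[1,-17,-67,50,0,0,0],[1,-17,-67,48,0,0,0],[1,-17,-67,25,0,0,0],[1,-17,-67,8,0,0,0],[1,-17,-67,0,0,0,0],[1,-17,-67,0,0,0,0]]])

```text
time_s: 10.1
position: [0.5545, -0.0296, 0.0766]
tool_rot: [[0.996, -0.003, 0.089], [-0.089, 0.001, 0.996], [-0.003, -1.0, 0.001]]
ft_force: [-0.4, -0.5, -0.4]
grip_width: 0.0001
```

Run:
```python
from h import *
d=snap('scene','scene5');im=d['img'][:,:,::-1][180:270,250:360]
cv2.imwrite('pics/z_sc5.png',cv2.resize(im,None,fx=6.5,fy=6.5,interpolation=cv2.INTER_CUBIC))
```

```text
(no output)
```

View pics/z_sc5.png

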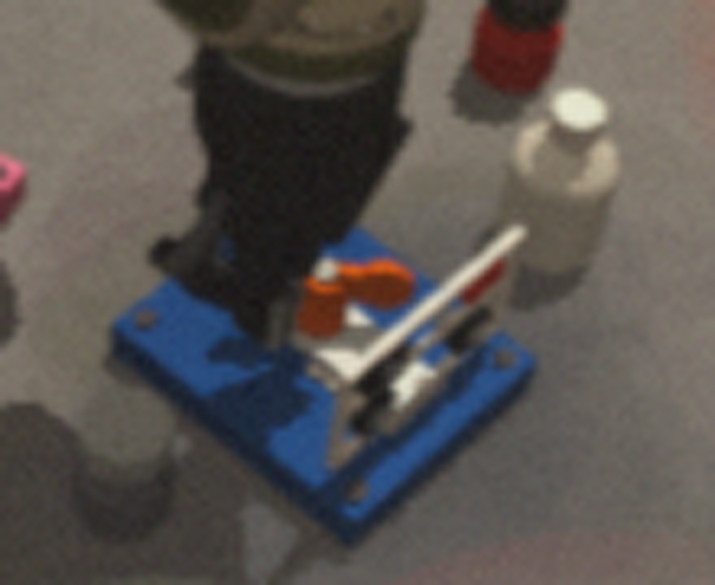

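>>> carry_out(targets=[[[1,-3,0,0,0,0,0],[1,-6,0,0,0,0,0]]])

```text
time_s: 10.32
position: [0.5495, -0.0303, 0.0792]
tool_rot: [[0.996, 0.002, 0.089], [-0.089, -0.0, 0.996], [0.002, -1.0, -0.0]]
ft_force: [1.0, 1.1, 0.5]
grip_width: 0.0001
```

>>> carry_out(targets=[[[1,-3,1,0,0,0,0],[1,-5,2,0,0,0,0]]])

```text
time_s: 10.48
position: [0.5439, -0.0283, 0.0789]
tool_rot: [[0.996, 0.001, 0.089], [-0.089, -0.0, 0.996], [0.001, -1.0, -0.0]]
ft_force: [0.0, -1.0, 0.2]
grip_width: -0.0001
```

>>> carry_out(targets=[[[1,-3,2,0,0,0,0],[1,-6,4,0,0,0,0]]])

```text
time_s: 10.65
position: [0.5384, -0.0244, 0.0787]
tool_rot: [[0.996, 0.002, 0.09], [-0.09, -0.0, 0.996], [0.002, -1.0, -0.0]]
ft_force: [1.4, -0.9, 0.8]
grip_width: -0.0003
```

>>> carry_out(targets=[[[1,-3,2,0,0,0,0],[1,-5,4,0,0,0,0]]])

```text
time_s: 10.82
position: [0.5338, -0.0207, 0.0787]
tool_rot: [[0.996, 0.003, 0.089], [-0.089, -0.001, 0.996], [0.003, -1.0, -0.001]]
ft_force: [7.7, -7.4, -2.5]
grip_width: -0.0
```

>>> carry_out(targets=[[[1,0,0,0,0,0,0],[1,0,0,0,0,0,0]]])

```text
time_s: 10.98
position: [0.5342, -0.0211, 0.0788]
tool_rot: [[0.996, 0.003, 0.089], [-0.089, -0.002, 0.996], [0.003, -1.0, -0.001]]
ft_force: [4.5, -4.7, -1.3]
grip_width: -0.0
```

Run:
```python
from h import *
d=snap('scene','scene6');im=d['img'][:,:,::-1][180:270,250:360]
cv2.imwrite('pics/z_sc6.png',cv2.resize(im,None,fx=6.5,fy=6.5,interpolation=cv2.INTER_CUBIC))
```

```text
(no output)
```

View pics/z_sc6.png

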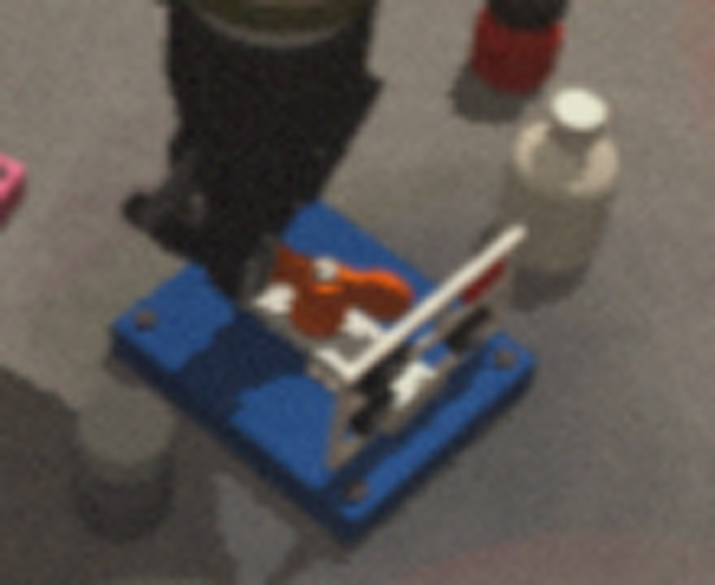

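Static reaction is about 6.5 N with little motion, so this may be the stop. I push 2 mm more to see whether it yields.

>>> carry_out(targets=[[[1,-0.5,0.5,0,0,0,0],[1,-1,1,0,0,0,0],[1,-1.5,1.5,0,0,0,0],[1,-1.5,1.5,0,0,0,0]]])

```text
time_s: 11.37
position: [0.5338, -0.0203, 0.0789]
tool_rot: [[0.996, 0.006, 0.09], [-0.089, -0.003, 0.996], [0.006, -1.0, -0.003]]
ft_force: [8.1, -8.2, -3.9]
grip_width: -0.0001
```

>>> carry_out(targets=[[[1,-0.7,0.7,0,0,0,0],[1,-1.5,1.5,0,0,0,0],[1,-1.5,1.5,0,0,0,0],[1,-1.5,1.5,0,0,0,0]]])

```text
time_s: 11.7
position: [0.5334, -0.0197, 0.0791]
tool_rot: [[0.996, 0.009, 0.09], [-0.09, -0.005, 0.996], [0.009, -1.0, -0.004]]
ft_force: [11.6, -11.3, -5.7]
grip_width: -0.0005
```

Run:
```python
from h import *
s=env.observe();print(s['position'],s['ft_force'],s['wrist_torque'])
p=np.array(s['position']);print(p+.022*np.array(s['tool_rot'])[:,1])
d=snap('scene','scene7');im=d['img'][:,:,::-1][180:270,250:360]
cv2.imwrite('pics/z_sc7.png',cv2.resize(im,None,fx=6.5,fy=6.5,interpolation=cv2.INTER_CUBIC))
```

```text
[ 0.53340006 -0.01966736  0.07909318] [ 11.57209979 -11.29898162  -5.65332609] [-2.02146699 -2.01697798 -0.11835142]
[ 0.53358795 -0.01977006  0.05709422]
```

View pics/z_sc7.png

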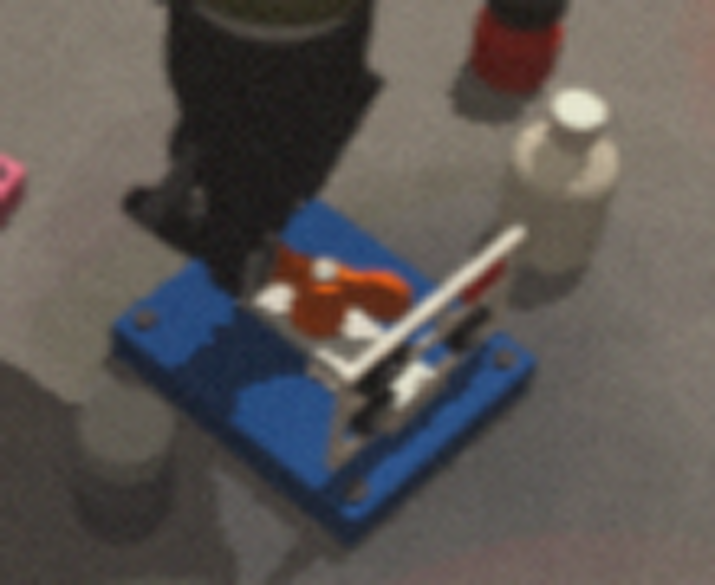

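The wing did not move under about 17 N tangential push (0.5 N m, against friction of 0.04). It is at the stop. I back off, lift and move clear.

>>> carry_out(targets=[[[1,3,-3,0,0,0,0],[1,7,-8,0,0,0,0],[1,9,-10,0,0,0,0],[1,9,-10,20,0,0,0],[1,9,-10,50,0,0,0],[1,9,-10,90,0,0,0],[1,9,-10,130,0,0,0],[1,0,-10,150,0,0,0],[1,-20,20,160,0,0,0],[1,-40,55,165,0,0,0],[1,-70,90,170,0,0,0],[1,-95,125,170,0,0,0],[1,-115,160,170,0,0,0],[1,-130,200,170,0,0,0],[1,-140,240,170,0,0,0],[1,-150,270,170,0,0,0],[1,-150,290,170,0,0,0],[1,-150,300,170,0,0,0],[1,-150,300,170,0,0,0],[1,-150,300,170,0,0,0]]])

```text
time_s: 13.42
position: [0.3802, 0.2821, 0.248]
tool_rot: [[0.996, -0.001, 0.089], [-0.089, -0.001, 0.996], [-0.001, -1.0, -0.001]]
ft_force: [1.1, -0.4, -0.2]
grip_width: 0.0002
```

Run:
```python
from h import *
for n,(r,c) in dict(top=(125,200),scene=(180,250)).items():
    d=snap(n,n+'8');im=d['img'][:,:,::-1]; o=cv2.imread(f'pics/{n}0.png')
    a=[cv2.resize(x[r:r+85,c:c+115],None,fx=3.4,fy=3.4,interpolation=cv2.INTER_CUBIC) for x in (o,im)]
    cv2.imwrite(f'pics/cmp_{n}.png',np.hstack(a))
s=env.observe();print(s['time_s'],s['position'],s['ft_force'])
```

```text
13.5167 [0.38046033 0.28146574 0.24819344] [ 0.45597278 -0.03884012 -0.31866806]
```

View pics/cmp_top.png

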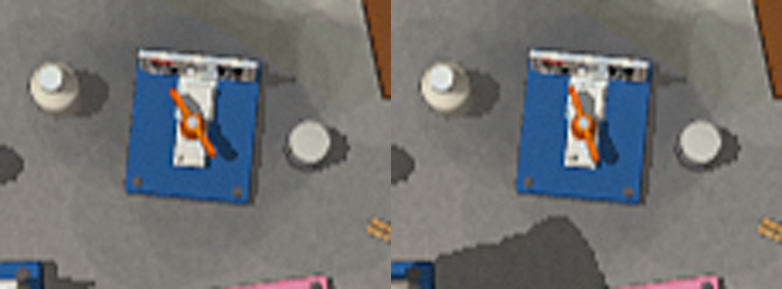

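View pics/cmp_scene.png

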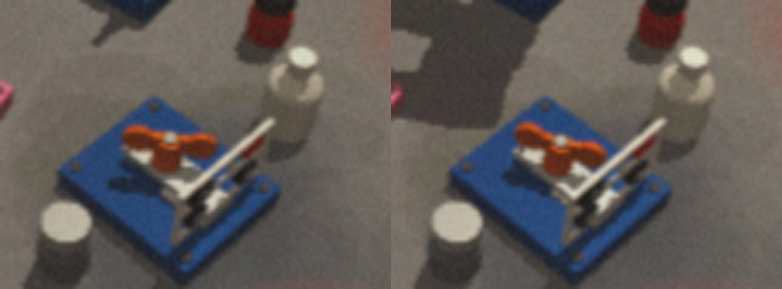

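Compared with the start, the screw has turned about one full turn plus 15° clockwise and sits lower. The jars, bottle and frame have not moved, and the hand is clear. I hand the job in.

```bash
python3 -c "
from rig import env
print(env.close_job())"
```

```text
the job is handed in; nothing more can be done
None
```

I screwed the wing screw on the smaller blue clamp down to its hard stop and handed the job in at about 13.5 s of the 58 s allowed. I used the closed fingertips only, in three clockwise pushing strokes on the side away from the painted frame. The screw turned about one full turn plus 15° in all.

- **Tight:** the wing stayed still under about 17 N of push, roughly 0.5 N m against a running friction of 0.04 N m. I judged the stop from this force and from how far the screw had turned. The strap's seating on the foot could not be measured directly in the images.
- **Surroundings:** before and after pictures show the frame, grey jar, red jar and bottle where they stood. The clothespin was only partly in the compared views, and the part in view was unchanged.
- **Hand:** it ended clear of everything, with only sensor noise left on the force reading.

No check failed or disagreed. The two-camera fit of the clamp's position was good only to about 3 mm, and contact during the strokes matched it.

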